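# Close the brush-washing jar with its captive screw cap

## Task

The steel brush-washing jar leaning in its wooden rest has been left open, with its captive cap standing up on its hinged strap. Swing the cap down over the mouth, then screw it clockwise until it is fully home against its stop, by touch: do not force it further, which would drag the jar round in its rest. Let go, and leave the brush box, the small white paint jar and the mug where they stand.

Things in the scene. Friction and masses are not known exactly. Their poses are not given: they have to be found in the camera images.
- rest: Fixed wooden rest, base 170 x 110 x 12 mm. Origin: centre of its underside on the table; x points to its back, the front (-x) roughly faces the robot, z up. It carries the steel jar, whose axis leans 27 degrees from vertical, mouth towards the rest's front. Centre of the jar's bottom: 30 mm behind the origin, 50 mm up.
- mouth (a point): Centre of the jar's open rim. z points out along the jar's axis (27 degrees from vertical, up and to the rest's front), x across the mouth to the strap's hinge (high rear side). Jar: body 84 mm diameter, 78 mm long, shoulder from 78 to 92 mm, neck 45 mm diameter, rim 122 mm from the bottom. A small dark rib on the shoulder, across from the hinge, marks the cap's home direction.
- hinge (a point): Middle of the strap's hinge pin, on the strap: 36 mm from the jar's axis on the side of mouth's +x and 24 mm below the rim; the pin lies along the y axis of mouth and of this point, which tilts with the strap. The two lugs beside the pin reach 4 mm above it and 41 mm from the jar's axis.
- cap_top (a point): Centre of the cap's flat outer top; z outward along its axis, x turns with it. Round black fluted cap, 54 mm diameter, 34 mm tall, 50 g. Its axis is 36 mm from the hinge pin, its top 35 mm and lower rim 1 mm above the pin along that axis. A 22 mm ridge on the top points along -x; fully home it points away from the hinge, at the jar's rib. Closed, the top is 11 mm beyond the jar's rim.
- strap (a joint): Swing of the strap and cap about the hinge pin, rad: 0 = cap down over the mouth, grows as the cap swings up and back (about +y of mouth); the stiff hinge (0.08 N m) stays where it is left. Starts at 1.55 to 2.0.
- cap (a joint): Turn of the screw cap, rad: 0 = fully home at a hard stop, positive = unscrewed, anticlockwise seen from above the cap. The thread rubs with 0.12 N m. Starts at 4.0 to 5.0, so the cap needs several grasps. The cap turns in place, without rising.
- jar (a joint): Turn of the whole jar in its rest about the jar's axis, rad, 0 at the start, anticlockwise positive. The rest holds it by friction of 0.9 N m: twisting the cap harder than that at its stop drags the jar round.
- brush_box: Open wooden box 100 x 120 x 85 mm with five brushes standing in it to 225 mm high, 0.9 kg, loose; origin at the centre of its underside. Bystander.
- paint_jar: Small closed white jar, 62 mm diameter, 75 mm tall, standing on the table; origin at the centre of its underside. Bystander.
- mug: White mug 76 mm diameter, 90 mm tall, handle at its +y; origin at the centre of its underside. Bystander.
Mind the look-alikes: they are no part of the job. Leave any pink or red look-alike of the rest alone.

How it is judged:
On the way, in this order (a step that is already met when the one before it is completed fails the run):
1. the cap is swung down over the mouth (strap within 0.1 rad of closed), still unscrewed (more than 1.5 rad from home) (value of joint strap below 0.1 rad and value of joint cap above 1.5 rad), for 0.2 s.
2. the cap is screwed home (within 0.1 rad of its stop) while down on the mouth (value of joint each of cap, strap below 0.1 rad), for 0.2 s.
At the end, for the whole second after the job is handed in: The cap is down on the mouth (strap within 0.1 rad of closed) and screwed home (within 0.1 rad of its stop), the jar is turned by less than 0.25 rad in its rest, and the brush box, paint jar and mug are within 30 mm of where they stood (all of step 2 and value of joint jar between -0.25 and 0.25 rad and distance of each of brush_box, paint_jar, mug from where it was at the start of the episode below 0.03 m); the robot touches nothing.
It fails at once if the jar is dragged round in its rest by more than 0.25 rad (value of joint jar above 0.25 rad or value of joint jar below -0.25 rad).
It fails at once if a bystander (brush box, paint jar, mug) is moved more than 30 mm (distance of any of brush_box, paint_jar, mug from where it was at the start of the episode above 0.03 m).
It also fails if it takes over 67 s, if anything falls off the work surface, if the arm or the gripper's body presses on something with over 40 N, if the wrist force passes 120 N, or if a joint passes its speed limit or range.

## Robot

A 7-joint arm with a two-finger parallel gripper is mounted at the origin on the work surface. World frame = base frame: x ahead of the robot, y to its left, z up, the work surface at z = 0. Lengths are in m, angles in rad, forces in N, time in s.
With the tool pointing down it reaches from about 0.425 to 0.875 m from the base axis. Payload 9.9 kg.
Tool frame: the origin (TCP) lies midway between the tips of the shut fingers; the grasp point (between the pads) lies 19 mm behind it; z points along the fingers, y is the line along which they close (so a half turn about z gives the same grasp; the last joint's range is limited). The gripper opens to 85 mm and grips with 20 to 120 N. Pads are 22 mm wide; open, the fingers measure 114 mm over their backs; the gripper's body (76 mm by 85 mm) begins 54 mm behind the grasp point. The pads swing forward as they close: fully open they stand 13 mm farther back than shut.
Start: joints at [1.039, 0.576, 0.025, 1.437, -0.015, 1.129, -0.057], TCP at [0.292, -0.608, 0.231] pointing down, gripper open.
Joint ranges: [-2.76, 2.76], [-0.34, 2.15], [-1.52, 1.57], [0.19, 2.46], [-1.09, 4.23], [0.17, 1.99], [-2.82, 2.82]. Speed limits (rad/s): [2.22, 2.22, 3.01, 3.01, 3.14, 3.14, 3.14].

## Interface

Orientations are given as a 3x3 rotation matrix whose columns are the frame's x, y, z axes.
In Python, from rig import ctrl gives the robot as it stands.
- The arm moves only by the shell command python3 -m jog 'ROWS'. ROWS is JSON, a list of rows, each a list of 7 numbers: the shift along the tool's x, y, z in mm, then the turn, a rotation vector about the tool's x, y, z in rad, then the finger opening in mm, from 0 to 85.4. A call has 1 to 8 rows; each row shifts and turns the commanded pose from where the row before left it, along the tool's axes as they then stand; what a row does not reach is not made up. A row lasts 1/8 s, in which the tool goes at most 62.5 mm and 10.7 degrees, less where a joint would pass 70% of its speed; a pose out of reach is approached as far as the arm can. A call is refused whole if a number of a shift passes 62.5 or a number of a turn 0.188, either way. A call with a gripper value outside its range is refused whole. The fingers move at their own pace and stop on an object; the grip force is fixed at half the most. Time passes only in rows, so rows that do not move let the fingers close. It gives the time, the measured TCP pose, the force and the opening at its end, in the units of the state.
- ctrl.read_state(): the state, without advancing time (a new reading comes with each control period).
- ctrl.capture(name): name is "scene" or "top" or "wrist"; returns the picture (480x640x3 uint8, red, green, blue); there is no depth.
- ctrl.camera_info(name): a dict with "fx", "fy", "cx", "cy" (pixels), "R" (3x3) and "t" (3): a world point X has camera coordinates R X + t; the wrist camera has in their place "tool_from_camera" (4x4, takes a point from camera to tool coordinates, whose origin is the TCP and whose axes are the flange's). Camera axes: x right, y down, z forward; pixel columns grow to the right and rows downward; lengths in m; the calibration is good to about 2 mm. The wrist camera is an equidistant fisheye: a pixel r from the principal point sees the ray r / f radians off the axis. A picture is of the moment at which its call begins: read the wrist's pose just before it. camera_info takes no time and is no camera call.
- ctrl.close_job(): hands the job in, once; it reports no verdict.
The state is a dict: "t": time; "qpos": joint angles; "joint_velocities": joint speeds; "tau": joint torques, N m; "eef_pos": TCP position; "tcp_rot": TCP orientation; "force": force on the tool from outside, world axes, zero at the start; "ft_torque": the same for the moment, N m; "finger_gap": finger opening in m.
Only numpy, scipy, OpenCV 4.12 (cv2) and the standard library are available. Lean on these libraries where they do the work, as an engineer would, in place of code of your own. Each camera call takes 0.05 s, during which the arm holds its last target. There are 200 camera calls.

## Working session

There is one attempt and no reset: what is moved stays moved. The work goes in short steps, Python scripts to look and compute and a shell command to move; the robot and the scene stay as the last step left them, time stands still between calls to the robot, and variables do not carry over. Pictures are saved under pics/ and viewed, on a budget of 10 in all, crops included, one or two more only if the job needs it, and the job is handed in when it is done.

```bash
mkdir -p pics; ls; python3 - <<'E'
from rig import ctrl
import cv2,numpy as np
for n in ("scene","top"):
    cv2.imwrite(f"pics/{n}0.png",ctrl.capture(n)[:,:,::-1]); print(n,ctrl.camera_info(n))
print(ctrl.camera_info("wrist"))
s=ctrl.read_state();print(s)
E
```

```text
pics
scene {'fx': 467.0556248715767, 'fy': 467.0556248715767, 'cx': 314.4201742640158, 'cy': 243.9313308214066, 'R': array([[-0.83039198,  0.55714351,  0.00634573],
       [ 0.3420192 ,  0.51868567, -0.78357389],
       [-0.43985455, -0.64850311, -0.6212662 ]]), 't': array([0.57694597, 0.00950195, 1.18932362])}
top {'fx': 484.59863118655545, 'fy': 484.59863118655545, 'cx': 321.647885160881, 'cy': 238.6971265869796, 'R': array([[-0.02685062, -0.99948467, -0.01759114],
       [-0.98588933,  0.02938588, -0.16479894],
       [ 0.16523094,  0.01291796, -0.9861703 ]]), 't': array([-0.18271014,  0.59294227,  1.15536456])}
{'fx': 371.64829954431775, 'fy': 371.64829954431775, 'cx': 320.67326460243817, 'cy': 240.05921424317557, 'tool_from_camera': array([[ 1.88516225e-03, -9.48772183e-01, -3.15955361e-01,
         8.18402150e-02],
       [ 9.99998161e-01,  1.89956069e-03,  2.62405548e-04,
         6.98882335e-04],
       [ 3.51213299e-04, -3.15955275e-01,  9.48774020e-01,
        -1.43372219e-01],
       [ 0.00000000e+00,  0.00000000e+00,  0.00000000e+00,
         1.00000000e+00]])}
{'t': 0.1, 'qpos': array([ 1.03917236,  0.57644474,  0.02483826,  1.43783481, -0.01501467,
        1.12898342, -0.05650626]), 'joint_velocities': array([ 5.71464462e-04, -5.74917047e-05,  8.09690845e-04, -4.28746460e-04,
       -1.75283643e-04,  4.31667264e-05,  1.28589961e-03]), 'tau': array([ 5.47888732e-03, -7.67302823e+01,  2.25782767e+00, -2.86606872e+01,
        1.58791785e-02,  8.64850619e-03,  9.16246492e-07]), 'eef_pos': array([ 0.29211802, -0.60806557,  0.23052707]), 'tcp_rot': array([[ 9.01379572e-01,  4.33029312e-01, -6.95045618e-04],
       [ 4.33029865e-01, -9.01378617e-01,  1.31351442e-03],
       [-5.77090121e-05, -1.48495058e-03, -9.99998896e-01]]), 'force': array([ 0.35848656,  0.30433982, -0.25610959]), 'ft_torque': array([ 0.01433947, -0.05782933,  0.04954896]), 'finger_gap': 0.08546189006716969}
```

View pics/scene0.png

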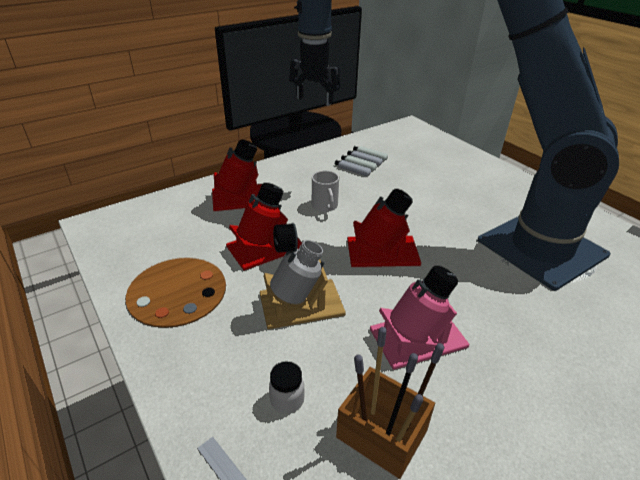

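View pics/top0.png

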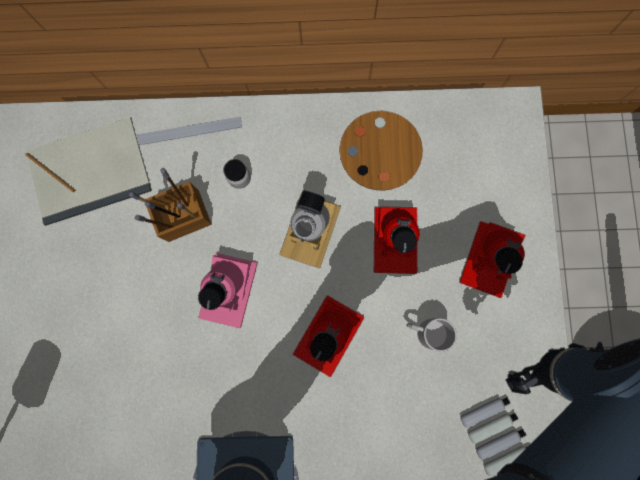

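The candidates are:
- wooden rest with the steel jar: scene (300,285), top (310,230)
- red look-alikes: scene (237,178), (262,228), (385,232)
- pink look-alike: scene (420,320)

Only the tan one is wooden, with a steel open jar and the cap standing up behind the mouth. I'll confirm it in a crop and measure it.

```bash
cat > h.py <<'E'
import numpy as np,cv2
from rig import ctrl
def proj(n,X):
    c=ctrl.camera_info(n);p=c['R']@np.array(X)+c['t'];return np.array([c['fx']*p[0]/p[2]+c['cx'],c['fy']*p[1]/p[2]+c['cy']])
def ray(n,u,v):
    c=ctrl.camera_info(n);d=c['R'].T@np.array([(u-c['cx'])/c['fx'],(v-c['cy'])/c['fy'],1]);return -c['R'].T@c['t'],d/np.linalg.norm(d)
def onz(n,u,v,z):
    o,d=ray(n,u,v);return o+d*(z-o[2])/d[2]
def tri(*uvs):
    A=0;b=0
    for n,u,v in uvs:
        o,d=ray(n,u,v);P=np.eye(3)-np.outer(d,d);A=A+P;b=b+P@o
    return np.linalg.solve(A,b)
E
python3 - <<'E'
from h import *
t=cv2.imread('pics/top0.png');s=cv2.imread('pics/scene0.png')
hsv=cv2.cvtColor(t,cv2.COLOR_BGR2HSV)
m=cv2.inRange(hsv,(12,70,90),(28,255,255));k=np.zeros_like(m);k[185:280,270:345]=1;m*=k
pts=cv2.findNonZero(m);r=cv2.minAreaRect(pts);print(r,cv2.boxPoints(r))
for p in cv2.boxPoints(r):print(p,onz('top',*p,.012).round(4))
a=cv2.resize(t[180:280,265:345],(480,600),interpolation=cv2.INTER_CUBIC)
b=cv2.resize(s[215:335,250:350],(320,384),interpolation=cv2.INTER_CUBIC)
o=np.zeros((600,800,3),np.uint8);o[:,:480]=a;o[:384,480:]=b;cv2.imwrite('pics/crop1.png',o)
E
```

```text
((309.70001220703125, 229.89999389648438), (42.37451934814453, 65.77537536621094), 18.43494987487793) [[279.2     254.40001]
 [300.      192.     ]
 [340.2     205.39998]
 [319.40002 267.8    ]]
[279.2     254.40001] [ 0.5562 -0.0898  0.012 ]
[300. 192.] [ 0.7183 -0.146   0.012 ]
[340.2     205.39998] [ 0.6793 -0.2492  0.012 ]
[319.40002 267.8    ] [ 0.519  -0.1913  0.012 ]
```

View pics/crop1.png

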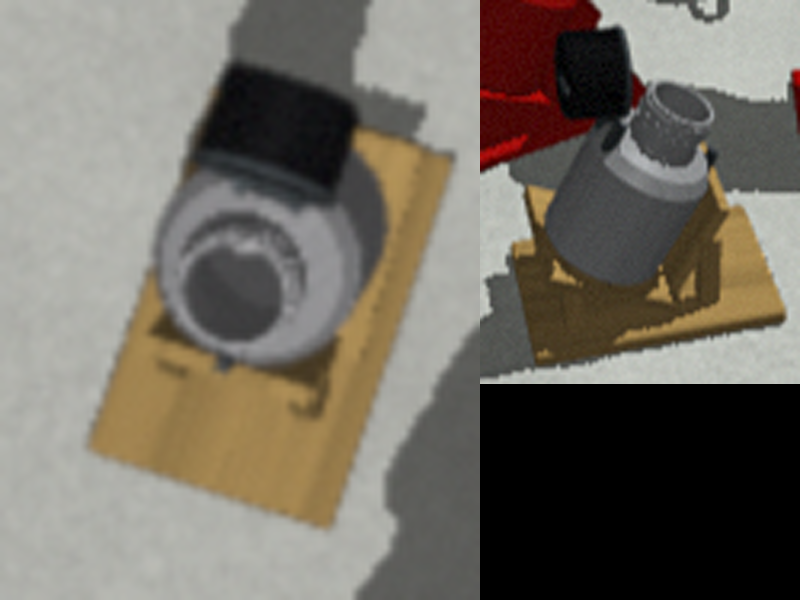

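Confirmed: tan rest, steel jar with open mouth, black cap standing behind the mouth, and the rib on the shoulder towards the front. The rest measures 171 × 110 mm, as described. Next I'll work out the frames and the strap angle.

```bash
cat >> h.py <<'E'
from scipy.spatial.transform import Rotation as Ro
O=np.array([.6182,-.1691,0]);yaw=np.arctan2(-.114,.3224);xr=np.array([np.cos(yaw),np.sin(yaw),0]);Z=np.array([0,0,1.])
c27,s27=np.cos(np.radians(27)),np.sin(np.radians(27))
a=c27*Z-s27*xr;mx=c27*xr+s27*Z;my=np.cross(a,mx)
mouth=O+.03*xr+.05*Z+.122*a;hinge=mouth+.036*mx-.024*a
def cap(th,r=.036,h=.035,y=0):
    R=Ro.from_rotvec(my*th).as_matrix();return hinge+R@(-r*mx+h*a+y*my)
E
python3 - <<'E'
from h import *
print('yaw',yaw,'a',a,'mx',mx,'my',my,'mouth',mouth,'hinge',hinge)
for n in('scene','top'):
    print(n,'mouth',proj(n,mouth),'rib',proj(n,mouth-.04*mx-.035*a))
    im=cv2.imread(f'pics/{n}0.png');g=im.max(2)
    k=np.zeros(g.shape,np.uint8)
    if n=='scene':k[218:258,268:302]=255
    else:k[185:216,292:330]=255
    m=cv2.bitwise_and((g<35).astype(np.uint8)*255,k)
    M=cv2.moments(m,True);print('cap centroid px',M['m10']/M['m00'],M['m01']/M['m00'],cv2.boundingRect(m))
    for th in(1.5,1.6,1.7,1.8,1.9,2.0):print(th,proj(n,cap(th,h=.018)).round(1),'top',proj(n,cap(th)).round(1))
for th in(1.6,1.8,2):print(th,cap(th),cap(th,r=.063))
E
```

```text
yaw -0.33987657493788653 a [-0.42802035  0.15134714  0.89100652] mx [ 0.84003723 -0.2970355   0.4539905 ] my [0.33337073 0.94279582 0.        ] mouth [ 0.59426539 -0.16063677  0.1587028 ] hinge [ 0.63477922 -0.17496238  0.1536623 ]
scene mouth [311.9096097  246.47135202] rib [321.07796642 263.60988561]
cap centroid px 284.77703826955076 238.59234608985025 (273, 224, 24, 34)
1.5 [292.  235.4] top [284.5 232.9]
1.6 [290.  235.7] top [282.  233.8]
1.7 [287.9 236.1] top [279.7 235. ]
1.8 [285.9 236.7] top [277.4 236.3]
1.9 [284.  237.4] top [275.3 237.7]
2.0 [282.1 238.3] top [273.4 239.3]
top mouth [303.54499261 228.15865622] rib [302.0551538 239.9170055]
cap centroid px 311.4492307692308 200.46769230769232 (298, 191, 26, 20)
1.5 [308.4 208.3] top [310.2 201.2]
1.6 [308.9 206.5] top [311.  199.3]
1.7 [309.5 204.9] top [311.7 197.5]
1.8 [310.1 203.3] top [312.3 195.9]
1.9 [310.6 201.8] top [313.  194.4]
2.0 [311.2 200.4] top [313.6 193.2]
1.6 [ 0.65008629 -0.18037493  0.20117438] [ 0.63919694 -0.17652448  0.22557922]
1.8 [ 0.6586804  -0.18341379  0.19700174] [ 0.65257925 -0.18125643  0.22321475]
2 [ 0.66632164 -0.18611572  0.1911013 ] [ 0.66525193 -0.18573747  0.21807745]
```

Strap ≈ 1.9 rad, and the predicted mouth pixels match the pictures. Plan: with the fingers shut, hook behind the cap's top, swing it over, then screw with the tool along the jar's axis. First I'll rise, align and cross over.

```bash
python3 -m jog '[[0,0,-20,0,0,-0.157,0],[0,0,-20,0,0,-0.157,0],[0,0,-20,0,0,-0.157,0],[0,0,-20,0,0,-0.157,0],[0,0,-10,0,0,-0.157,0],[50,24,0,0,0,0,0],[50,24,0,0,0,0,0],[50,24,0,0,0,0,0]]'
python3 -m jog '[[50,24,0,0,0,0,0],[50,24,0,0,0,0,0],[50,24,0,0,0,0,0],[50,24,0,0,0,0,0],[50,24,0,0,0,0,0],[50,24,0,0,0,0,0],[0,0,0,0,0,0,0]]'
cat >> h.py <<'E'
def to(T):
    s=ctrl.read_state();d=s['tcp_rot'].T@(np.array(T)-s['eef_pos'])*1000;return d.round(1)
def st():
    s=ctrl.read_state();R=s['tcp_rot'];print('t',round(s['t'],2),'pos',s['eef_pos'].round(4),'q',s['qpos'].round(2),'Ftool',(R.T@s['force']).round(2),'Mtool',(R.T@s['ft_torque']).round(3),'gap',round(s['finger_gap']*1000,1))
def rot(Rt):
    s=ctrl.read_state();return Ro.from_matrix(s['tcp_rot'].T@Rt).as_rotvec().round(3)
E
python3 - <<'E'
from h import *
st()
print(to(cap(1.9)+.04*xr+[0,0,.12]),rot(np.c_[my,xr,-Z]))
E
```

```text
t: 1.1
eef_pos: [0.4108, -0.4895, 0.3209]
tcp_rot: [[0.332, 0.943, -0.0], [0.943, -0.332, 0.001], [0.0, -0.001, -1.0]]
force: [0.4, -0.3, 0.1]
finger_gap: -0.0
t: 1.98
eef_pos: [0.6482, -0.2495, 0.3199]
tcp_rot: [[0.324, 0.946, -0.0], [0.946, -0.324, 0.004], [0.004, -0.002, -1.0]]
force: [-0.1, -0.1, -1.0]
finger_gap: -0.0001
t 1.98 pos [ 0.6482 -0.2495  0.3199] q [ 0.43  0.56 -0.24  1.22  0.13  1.37 -0.13] Ftool [-0.15 -0.07  1.01] Mtool [ 0.034 -0.048 -0.023] gap -0.1
[65.4 32.8  5.9] [-0.002 -0.004  0.01 ]
```

```bash
python3 -m jog '[[33,16,3,0,0,0.01,0],[33,16,3,0,0,0,0],[0,0,0,0,0,0,0],[0,0,60,0,0,0,0],[0,0,55,0,0,0,0],[0,0,0,0,0,0,0]]'
python3 - <<'E'
from h import *
st();print(to(cap(1.9)+.04*xr))
s=ctrl.capture('scene');w=ctrl.capture('wrist')
o=np.zeros((480,800,3),np.uint8);o[:,:400]=cv2.resize(s[195:291,250:330],(400,480));o[:300,400:]=cv2.resize(w,(400,300));cv2.imwrite('pics/c2.png',o[:,:,::-1])
E
```

```text
t: 2.72
eef_pos: [0.6941, -0.2052, 0.1959]
tcp_rot: [[0.342, 0.94, -0.009], [0.94, -0.342, 0.001], [-0.002, -0.009, -1.0]]
force: [0.4, 0.3, 1.2]
finger_gap: -0.0
t 2.73 pos [ 0.6941 -0.2052  0.1959] q [ 0.34  0.69 -0.23  1.32  0.16  1.16 -0.25] Ftool [ 0.43  0.27 -1.2 ] Mtool [-0.014  0.049 -0.054] gap -0.0
[8.7 3.5 1.6]
```

View pics/c2.png

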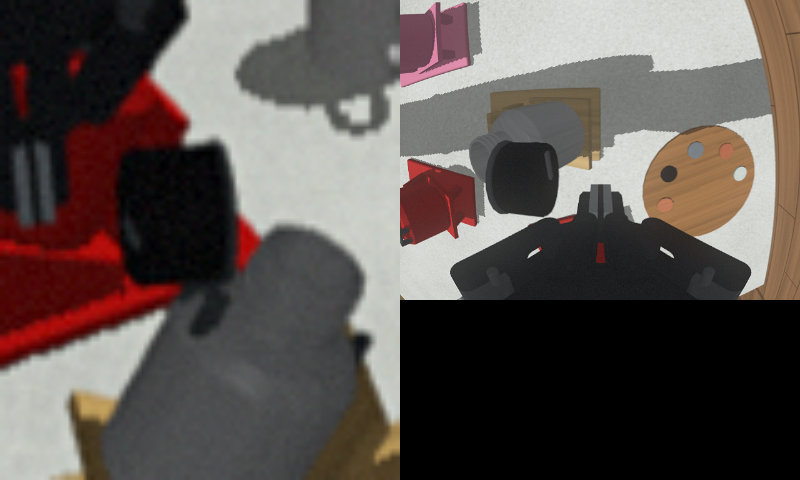

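The shut fingers stand behind the cap's top, clear of everything else. The cap's top ridge shows in the wrist view at (548,170). Computing the swing path next.

```bash
python3 - <<'E'
from h import *
R=np.c_[my,xr,-Z];s=ctrl.read_state();p=s['eef_pos']
for th in(1.9,1.7,1.5,1.3,1.1,.9,.7,.5):
    T=cap(th,r=.046)+.012*xr;d=R.T@(T-p)*1000;p=T;print(th,d.round(1))
E
```

```text
1.9 [  7.6 -29.4  -2.2]
1.7 [  0.  -10.6  -4.6]
1.5 [ -0.  -11.3  -2.4]
1.3 [ -0.  -11.5  -0.1]
1.1 [ -0.  -11.3   2.2]
0.9 [  0.  -10.7   4.4]
0.7 [-0.  -9.6  6.4]
0.5 [ 0.  -8.1  8.2]
```

```bash
python3 -m jog '[[9,-2,0,0,0,0,0],[0,-15,-1,0,0,0,0],[0,-13,-1,0,0,0,0],[0,-10,-4,0,0,0,0],[0,-11,-2,0,0,0,0],[0,-11,0,0,0,0,0],[0,-11,2,0,0,0,0],[0,0,0,0,0,0,0]]'
python3 - <<'E'
from h import *
st();print(to(cap(1.1,r=.046)+.012*xr),to(cap(.7,r=.046)+.012*xr))
s=ctrl.capture('scene');w=ctrl.capture('wrist')
o=np.zeros((480,800,3),np.uint8);o[:,:400]=cv2.resize(s[195:291,250:330],(400,480));o[:300,400:]=cv2.resize(w,(400,300));cv2.imwrite('pics/c3.png',o[:,:,::-1])
E
```

```text
t: 3.82
eef_pos: [0.631, -0.1703, 0.2068]
tcp_rot: [[0.341, 0.94, -0.0], [0.94, -0.341, 0.0], [-0.0, -0.0, -1.0]]
force: [0.3, 1.1, 2.7]
finger_gap: -0.0001
t 3.83 pos [ 0.631  -0.1703  0.2068] q [ 0.34  0.57 -0.24  1.53  0.15  1.07 -0.29] Ftool [ 1.14 -0.13 -2.67] Mtool [ 0.002  0.068 -0.033] gap -0.1
[-3.1  0.5 -2.2] [ -3.3 -19.8   8.6]
```

View pics/c3.png

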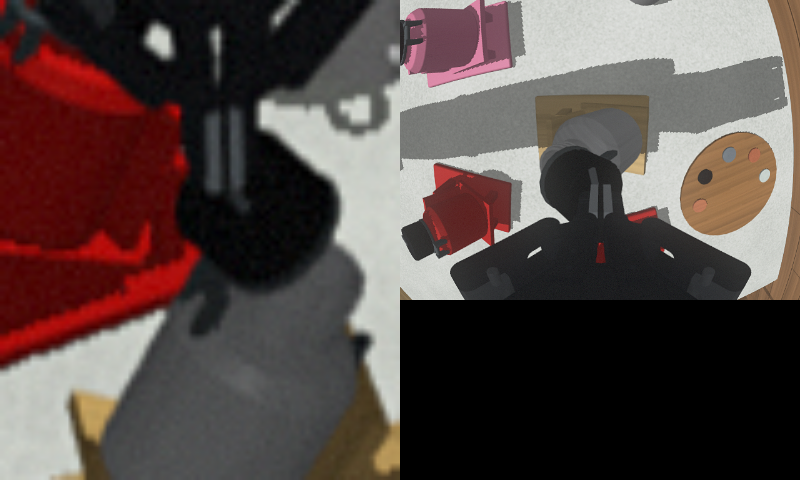

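```bash
python3 -m jog '[[-1,-10,3,0,0,0,0],[-1,-10,6,0,0,0,0],[0,-8,8,0,0,0,0],[0,-3,2,-0.157,0,0,0],[0,0,0,-0.157,0,0,0],[0,0,0,-0.157,0,0,0],[0,0,0,0,0,0,0]]'
python3 - <<'E'
from h import *
st();print(to(cap(0,r=.046)),to(cap(0)),rot(np.c_[my,-np.cross(my,a),-a]),rot(np.c_[my,mx,-a]))
E
```

```text
t: 4.8
eef_pos: [0.598, -0.1602, 0.1852]
tcp_rot: [[0.339, 0.84, 0.423], [0.941, -0.302, -0.154], [-0.001, 0.45, -0.893]]
force: [-0.1, -0.1, -0.9]
finger_gap: -0.0001
t 4.8 pos [ 0.598  -0.1602  0.1852] q [ 0.13  0.37 -0.    2.1   0.44  0.23 -0.62] Ftool [-0.09 -0.49  0.76] Mtool [ 0.511 -0.05   0.058] gap -0.1Traceback (most recent call last):
  File "<stdin>", line 2, in <module>
  File "h.py", line 26, in rot
    s=ctrl.read_state();return Ro.from_matrix(s['tcp_rot'].T@Rt).as_rotvec().round(3)
                               ~~~~~~~~~~~~~~^^^^^^^^^^^^^^^^^^^
  File "scipy/spatial/transform/_rotation.pyx", line 1143, in scipy.spatial.transform._rotation.Rotation.from_matrix
ValueError: Non-positive determinant (left-handed or null coordinate frame) in rotation matrix 0: [[ 0.99998304 -0.00450635  0.00369005]
 [-0.00452137 -0.99998149  0.00407229]
 [-0.00367163  0.00408891  0.9999849 ]].
```

```bash
python3 - <<'E'
from h import *
print(to(cap(0,r=.046)),to(cap(0)),rot(np.c_[my,mx,-a]))
E
```

```text
[ -1.7 -25.1  11.2] [ -1.7 -15.1  11.2] [-0.004  0.004 -0.005]
```

```bash
python3 -m jog '[[-1,-10,3,0,0,0,0],[-1,-8,4,0,0,0,0],[0,0,2,0,0,0,0],[0,0,2,0,0,0,0],[0,0,1,0,0,0,0],[0,0,0,0,0,0,0]]'
python3 - <<'E'
from h import *
st();print(to(cap(0,r=.046)),to(cap(0)),rot(np.c_[my,mx,-a]))
E
```

```text
t: 5.55
eef_pos: [0.5905, -0.1607, 0.1688]
tcp_rot: [[0.342, 0.838, 0.425], [0.94, -0.305, -0.155], [-0.001, 0.453, -0.892]]
force: [-16.8, 6.2, 18.9]
finger_gap: -0.0003
t 5.55 pos [ 0.5905 -0.1607  0.1688] q [ 0.12  0.39  0.01  2.14  0.56  0.18 -0.75] Ftool [  0.09  -7.38 -24.97] Mtool [2.129 0.09  0.006] gap -0.3
[  1.2 -11.4  -0.4] [ 1.3 -1.4 -0.4] [-0.002  0.005 -0.008]
```

Contact came at the predicted closed height, with about 25 N. I'll back off, open, unwind the wrist and look.

```bash
python3 -m jog '[[0,0,-25,0,0,0,85],[0,0,-25,0,0,0,85],[0,0,0,0,0,-0.18,85],[0,0,0,0,0,-0.18,85],[0,0,0,0,0,-0.18,85],[0,0,0,0,0,-0.18,85],[0,0,0,0,0,-0.18,85],[0,0,0,0,0,0,85]]'
python3 - <<'E'
from h import *
st();print(to(cap(0)))
s=ctrl.capture('scene');w=ctrl.capture('wrist')
o=np.zeros((480,800,3),np.uint8);o[:,:400]=cv2.resize(s[195:291,260:340],(400,480));o[:400,400:]=cv2.resize(w[130:450,160:480],(400,400));cv2.imwrite('pics/c4.png',o[:,:,::-1]);cv2.imwrite('pics/w4.png',w[:,:,::-1])
E
```

```text
t: 6.55
eef_pos: [0.5708, -0.1535, 0.2131]
tcp_rot: [[-0.442, 0.789, 0.427], [0.824, 0.545, -0.155], [-0.355, 0.283, -0.891]]
force: [0.2, 0.0, 0.3]
finger_gap: 0.0849
t 6.55 pos [ 0.5708 -0.1535  0.2131] q [ 0.39  0.3  -0.35  2.13  0.7   0.35  0.01] Ftool [-0.18  0.28 -0.23] Mtool [ 0.262  0.379 -0.007] gap 84.9
[ 3.  -0.8 48.6]
```

View pics/c4.png

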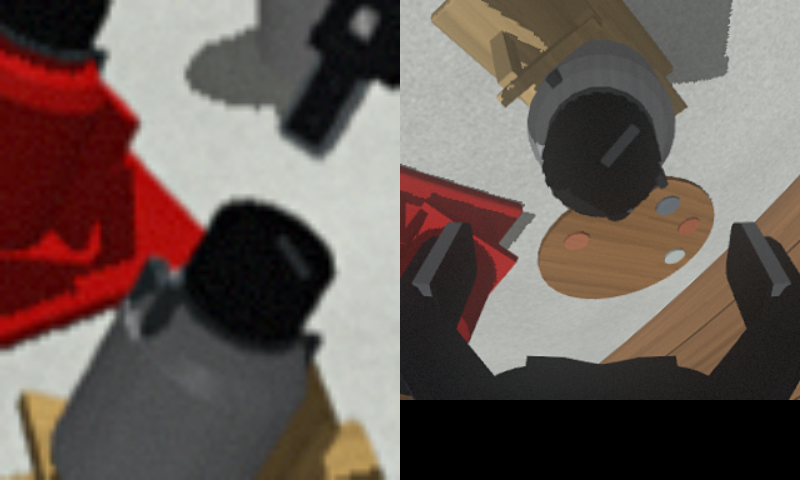

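The cap is down over the mouth: strap at the left, rib at the right of the neck in the scene half. The top ridge is at wrist-crop (605,163)–(637,128). Next, the cap angle from that ridge.

```bash
cat >> h.py <<'E'
def wray(u,v,s):
    c=ctrl.camera_info('wrist');x,y=u-c['cx'],v-c['cy'];r=np.hypot(x,y);t=r/c['fx']
    d=np.array([np.sin(t)*x/r,np.sin(t)*y/r,np.cos(t)]);T=c['tool_from_camera'];R=s['tcp_rot']
    return s['eef_pos']+R@T[:3,3],R@T[:3,:3]@d
def oncap(u,v,s):
    o,d=wray(u,v,s);n=cap(0);X=o+d*((n-o)@a)/(d@a);return np.array([(X-n)@mx,(X-n)@my])*1000
E
python3 - <<'E'
from h import *
s=ctrl.read_state()
A=oncap(324,260.4,s);B=oncap(349.6,232.4,s);print('ridge ends mx,my mm',A,B)
for p in(A,B,B-A,A-B):print(np.arctan2(-p[1],-p[0]),end=' ')
for n,p in(('rib',(160+154*.8,130+78*.8)),):print(n,oncap(*p,s))
E
```

```text
ridge ends mx,my mm [0.57399751 4.09211034] [-3.35878731 25.02374753]
-1.7101563948526268 -1.4373697947515143 -1.385074440321406 1.7565182132683874 rib [-42.66378616  11.46101951]
```

Cap ≈ 4.87 rad from home, within its stated start range. I'll unwind further, then descend for the first grasp.

```bash
python3 -m jog '[[0,0,0,0,0,-0.18,85],[0,0,0,0,0,-0.18,85],[0,0,0,0,0,-0.18,85],[0,0,0,0,0,-0.18,85],[0,0,0,0,0,-0.18,85],[0,0,0,0,0,-0.18,85],[0,0,0,0,0,-0.18,85],[0,0,0,0,0,0,85]]'
python3 - <<'E'
from h import *
st();print(to(cap(0)-.027*a));s=ctrl.read_state();print('axis err',s['tcp_rot'].T@-a)
E
```

```text
t: 7.65
eef_pos: [0.5703, -0.1529, 0.2129]
tcp_rot: [[-0.887, -0.178, 0.426], [-0.266, 0.952, -0.155], [-0.378, -0.25, -0.891]]
force: [-0.3, -0.3, 0.6]
finger_gap: 0.085
t 7.65 pos [ 0.5703 -0.1529  0.2129] q [ 0.63  0.34 -0.67  2.12  0.91  0.44  1.07] Ftool [ 0.1  -0.43 -0.59] Mtool [-0.274  0.382  0.055] gap 85.0
[ 1.3  2.  75.7]
axis err [-0.0024453   0.00282858  0.99999301]
```

```bash
python3 -m jog '[[1,2,30,0,0,0,85],[0,0,30,0,0,0,85],[0,0,10,0,0,0,85],[0,0,6,0,0,0,85],[0,0,0,0,0,0,85]]'
python3 - <<'E'
from h import *
st();print(to(cap(0)-.027*a))
E
python3 -m jog '[[0,0,0,0,0,0,40],[0,0,0,0,0,0,40],[0,0,0,0,0,0,40],[0,0,0,0,0,0,40],[0,0,0,0,0,0,40]]'
python3 - <<'E'
from h import *
st();print(to(cap(0)-.027*a))
E
```

```text
t: 8.28
eef_pos: [0.6015, -0.1626, 0.1443]
tcp_rot: [[-0.886, -0.18, 0.426], [-0.267, 0.951, -0.155], [-0.378, -0.251, -0.891]]
force: [-0.4, 0.1, -0.1]
finger_gap: 0.085
t 8.28 pos [ 0.6015 -0.1626  0.1443] q [ 0.47  0.47 -0.47  2.13  1.24  0.34  0.76] Ftool [ 0.38  0.18 -0.11] Mtool [-0.256  0.331 -0.01 ] gap 85.0
[ 0.4 -0.4 -0.2]
t: 8.9
eef_pos: [0.6011, -0.1616, 0.1451]
tcp_rot: [[-0.885, -0.183, 0.427], [-0.27, 0.95, -0.154], [-0.378, -0.251, -0.891]]
force: [-6.9, 5.2, 8.1]
finger_gap: 0.0524
t 8.9 pos [ 0.6011 -0.1616  0.1451] q [ 0.47  0.47 -0.47  2.13  1.24  0.34  0.76] Ftool [  1.61   4.11 -10.99] Mtool [-1.041  0.777  0.023] gap 52.4
[ 0.6 -1.2  0.8]
```

```bash
python3 -m jog '[[0,0,0,0,0,0.1,40],[0,0,0,0,0,0.15,40],[0,0,0,0,0,0.15,40],[0,0,0,0,0,0.15,40],[0,0,0,0,0,0.15,40],[0,0,0,0,0,0.15,40],[0,0,0,0,0,0.15,40],[0,0,0,0,0,0,40]]'
python3 - <<'E'
from h import *
st();print(to(cap(0)-.027*a));s=ctrl.read_state();print(s['tcp_rot'].T@-a, rot(np.c_[my,mx,-a]))
E
```

```text
t: 9.9
eef_pos: [0.601, -0.162, 0.1451]
tcp_rot: [[-0.63, 0.648, 0.427], [0.656, 0.739, -0.154], [-0.416, 0.183, -0.891]]
force: [-7.8, 4.4, 8.3]
finger_gap: 0.0528
t 9.9 pos [ 0.601  -0.162   0.1451] q [ 0.33  0.45 -0.28  2.14  1.14  0.25 -0.15] Ftool [  4.38  -0.24 -11.39] Mtool [0.189 1.201 0.114] gap 52.8
[-0.5 -0.9  0.8]
[0.00147768 0.00252568 0.99999572] [-1.000e-03  3.000e-03  1.151e+00]
```

Thread torque is 0.11 N m, so the cap is turning with the gripper.

```bash
python3 -m jog '[[0,0,0,0,0,0.15,40],[0,0,0,0,0,0.15,40],[0,0,0,0,0,0.15,40],[0,0,0,0,0,0.15,40],[0,0,0,0,0,0.15,40],[0,0,0,0,0,0.15,40],[0,0,0,0,0,0.15,40],[0,0,0,0,0,0,40]]'
python3 - <<'E'
from h import *
st();print(to(cap(0)-.027*a));s=ctrl.read_state();print(s['tcp_rot'].T@-a, rot(np.c_[my,mx,-a]))
E
```

```text
t: 10.9
eef_pos: [0.6007, -0.1621, 0.1451]
tcp_rot: [[0.249, 0.869, 0.427], [0.967, -0.201, -0.154], [-0.048, 0.451, -0.891]]
force: [-8.6, 4.5, 9.7]
finger_gap: 0.052
t 10.9 pos [ 0.6007 -0.1621  0.1451] q [ 0.22  0.44 -0.13  2.14  1.    0.19 -1.07] Ftool [  1.74  -4.02 -13.04] Mtool [1.18  0.35  0.109] gap 52.0
[-0.8  0.3  0.9]
[3.15381200e-03 3.19753456e-04 9.99994976e-01] [-0.     0.003  0.1  ]
```

About 2.05 rad is done and 2.8 remain. I'll release, lift a little and unwind 3.2 rad for the second grasp.

```bash
python3 -m jog '[[0,0,0,0,0,0,85],[0,0,0,0,0,0,85],[0,0,0,0,0,0,85],[0,0,-25,0,0,0,85],[0,0,-25,0,0,-0.18,85],[0,0,0,0,0,-0.18,85],[0,0,0,0,0,-0.18,85],[0,0,0,0,0,-0.18,85]]'
python3 -m jog '[[0,0,0,0,0,-0.18,85],[0,0,0,0,0,-0.18,85],[0,0,0,0,0,-0.18,85],[0,0,0,0,0,-0.18,85],[0,0,0,0,0,-0.18,85],[0,0,0,0,0,-0.18,85],[0,0,0,0,0,-0.18,85],[0,0,0,0,0,-0.18,85]]'
python3 -m jog '[[0,0,0,0,0,-0.18,85],[0,0,0,0,0,-0.18,85],[0,0,0,0,0,-0.18,85],[0,0,0,0,0,-0.18,85],[0,0,0,0,0,-0.18,85],[0,0,0,0,0,-0.18,85],[0,0,0,0,0,0,85]]'
python3 - <<'E'
from h import *
st();print(to(cap(0)-.027*a));s=ctrl.read_state();print(s['tcp_rot'].T@-a, rot(np.c_[my,mx,-a]))
w=ctrl.capture('wrist');cv2.imwrite('pics/c5.png',cv2.resize(w[130:450,160:480],(480,480))[:,:,::-1])
E
```

```text
t: 11.9
eef_pos: [0.5801, -0.1553, 0.1891]
tcp_rot: [[-0.392, 0.815, 0.427], [0.856, 0.493, -0.155], [-0.337, 0.304, -0.891]]
force: [-0.2, 0.5, 0.5]
finger_gap: 0.0849
t: 12.9
eef_pos: [0.5801, -0.1552, 0.1889]
tcp_rot: [[-0.859, -0.283, 0.426], [-0.377, 0.913, -0.155], [-0.346, -0.294, -0.891]]
force: [-0.2, 0.4, -0.6]
finger_gap: 0.0849
t: 13.78
eef_pos: [0.58, -0.1553, 0.1887]
tcp_rot: [[-0.162, -0.89, 0.426], [-0.982, 0.105, -0.155], [0.093, -0.444, -0.891]]
force: [0.5, 0.2, 0.5]
finger_gap: 0.0851
t 13.78 pos [ 0.58   -0.1553  0.1887] q [ 0.84  0.48 -1.    2.12  1.2   0.61  1.99] Ftool [-0.26 -0.65 -0.27] Mtool [-0.402 -0.136  0.031] gap 85.1
[ 0.1  0.1 49.7]
[-0.00343703 -0.00133434  0.9999932 ] [ 5.000e-03  1.000e-03 -2.942e+00]
```

View pics/c5.png

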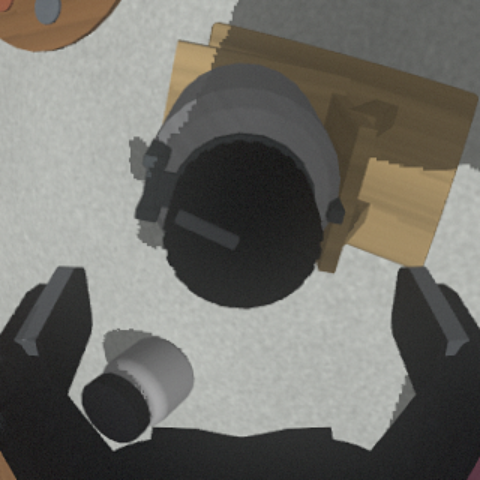

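The ridge now runs from (238,242) to (180,215), nearly towards the strap at (150,180). The rib at (335,210) is opposite the strap, so the jar has not turned. Measuring the remaining angle and grasping.

```bash
python3 - <<'E'
from h import *
s=ctrl.read_state();A=oncap(160+238/1.5,130+242/1.5,s);B=oncap(280,130+215/1.5,s);p=B-A;print(A,B,np.arctan2(-p[1],-p[0])%(2*np.pi))
E
python3 -m jog '[[0,0,25,0,0,0,85],[0,0,15,0,0,0,85],[0,0,10,0,0,0,85],[0,0,0,0,0,0,40],[0,0,0,0,0,0,40],[0,0,0,0,0,0,40],[0,0,0,0,0,0,40],[0,0,0,0,0,0,40]]'
python3 - <<'E'
from h import *
st();print(to(cap(0)-.027*a), rot(np.c_[my,mx,-a]))
E
```

```text
[1.93506688 1.38926525] [22.29944702 -4.3931057 ] 2.864929193237686
t: 14.82
eef_pos: [0.6007, -0.1624, 0.1449]
tcp_rot: [[-0.161, -0.89, 0.426], [-0.983, 0.103, -0.155], [0.094, -0.444, -0.891]]
force: [-4.7, 1.2, 3.4]
finger_gap: 0.0523
t 14.82 pos [ 0.6007 -0.1624  0.1449] q [ 0.76  0.57 -0.93  2.12  1.38  0.6   1.85] Ftool [-0.11  2.76 -5.25] Mtool [-1.023e+00 -2.130e-01  1.000e-03] gap 52.3
[ 0.5 -0.2  0.7] [ 6.000e-03  1.000e-03 -2.941e+00]
```

Remaining is ≈ 2.85 rad. I'll turn 2.1 rad at normal speed.

```bash
python3 -m jog '[[0,0,0,0,0,0.1,40],[0,0,0,0,0,0.15,40],[0,0,0,0,0,0.15,40],[0,0,0,0,0,0.15,40],[0,0,0,0,0,0.15,40],[0,0,0,0,0,0.15,40],[0,0,0,0,0,0.15,40],[0,0,0,0,0,0,40]]'
python3 -c "
from h import *
st();print(rot(np.c_[my,mx,-a]))"
python3 -m jog '[[0,0,0,0,0,0.15,40],[0,0,0,0,0,0.15,40],[0,0,0,0,0,0.15,40],[0,0,0,0,0,0.15,40],[0,0,0,0,0,0.15,40],[0,0,0,0,0,0.15,40],[0,0,0,0,0,0.15,40],[0,0,0,0,0,0,40]]'
python3 -c "
from h import *
st();print(to(cap(0)-.027*a),rot(np.c_[my,mx,-a]))"
```

```text
t: 15.82
eef_pos: [0.6003, -0.162, 0.1447]
tcp_rot: [[-0.837, -0.344, 0.426], [-0.442, 0.883, -0.154], [-0.323, -0.318, -0.891]]
force: [-7.3, 2.1, 3.1]
finger_gap: 0.0522
t 15.82 pos [ 0.6003 -0.162   0.1447] q [ 0.72  0.55 -0.85  2.13  1.36  0.55  0.86] Ftool [ 4.21  3.41 -6.18] Mtool [-1.116  1.073  0.092] gap 52.2
[-5.000e-03  1.000e-03  2.341e+00]
t: 16.82
eef_pos: [0.6003, -0.1614, 0.1445]
tcp_rot: [[-0.716, 0.554, 0.426], [0.546, 0.824, -0.153], [-0.436, 0.123, -0.892]]
force: [-6.9, 4.4, 2.5]
finger_gap: 0.052
t 16.82 pos [ 0.6003 -0.1614  0.1445] q [ 0.67  0.52 -0.77  2.13  1.34  0.5  -0.18] Ftool [ 6.29  0.12 -5.88] Mtool [0.053 1.626 0.136] gap 52.0
[-1.5 -0.9  0.7] [-3.000e-03  1.000e-03  1.291e+00]
```

```bash
python3 -m jog '[[0,0,0,0,0,0.1,40],[0,0,0,0,0,0.1,40],[0,0,0,0,0,0.1,40],[0,0,0,0,0,0.1,40],[0,0,0,0,0,0.1,40],[0,0,0,0,0,0,40]]'
python3 -c "
from h import *
st();print(rot(np.c_[my,mx,-a]))"
python3 -m jog '[[0,0,0,0,0,0.04,40],[0,0,0,0,0,0.04,40],[0,0,0,0,0,0,40]]'
python3 -c "
from h import *
st();print(rot(np.c_[my,mx,-a]))"
```

```text
t: 17.58
eef_pos: [0.6006, -0.1611, 0.1446]
tcp_rot: [[-0.363, 0.828, 0.427], [0.874, 0.462, -0.153], [-0.324, 0.317, -0.891]]
force: [-6.0, 4.7, 3.0]
finger_gap: 0.0525
t 17.57 pos [ 0.6006 -0.1611  0.1446] q [ 0.64  0.51 -0.72  2.13  1.32  0.47 -0.67] Ftool [ 5.37 -1.84 -5.94] Mtool [0.716 1.457 0.156] gap 52.5
[-0.002  0.002  0.792]
t: 17.95
eef_pos: [0.6006, -0.1611, 0.1447]
tcp_rot: [[-0.297, 0.854, 0.427], [0.907, 0.392, -0.153], [-0.298, 0.342, -0.891]]
force: [-5.8, 4.3, 2.1]
finger_gap: 0.0525
t 17.95 pos [ 0.6006 -0.1611  0.1447] q [ 0.63  0.51 -0.71  2.13  1.32  0.46 -0.75] Ftool [ 4.99 -2.54 -4.95] Mtool [0.776 1.393 0.05 ] gap 52.5
[-0.001  0.001  0.713]
```

```bash
q(){ python3 -c "
from h import *
s=ctrl.read_state();R=s['tcp_rot'];print('rot',rot(np.c_[my,mx,-a])[2],'Mz',(R.T@s['ft_torque'])[2].round(3))"; }
python3 -m jog '[[0,0,0,0,0,0.04,40],[0,0,0,0,0,0.04,40],[0,0,0,0,0,0,40]]' >/dev/null;q
python3 -m jog '[[0,0,0,0,0,0.03,40],[0,0,0,0,0,0,40]]'>/dev/null;q
python3 -m jog '[[0,0,0,0,0,0.03,40],[0,0,0,0,0,0,40]]'>/dev/null;q
```

```text
rot 0.633 Mz 0.036
rot 0.603 Mz -0.013
rot 0.573 Mz -0.109
```

```bash
q(){ python3 -c "
from h import *
s=ctrl.read_state();R=s['tcp_rot'];print('rot',rot(np.c_[my,mx,-a])[2],'Mz',(R.T@s['ft_torque']).round(3),(R.T@s['force']).round(1))"; }
python3 -m jog '[[0,0,0,0,0,0,40]]' >/dev/null;q
python3 -m jog '[[0,0,0,0,0,0.03,40],[0,0,0,0,0,0,40]]'>/dev/null;q
python3 -m jog '[[0,0,0,0,0,0.03,40],[0,0,0,0,0,0,40]]'>/dev/null;q
```

```text
rot 0.573 Mz [0.926 1.31  0.051] [ 4.1 -3.8 -4.4]
rot 0.543 Mz [0.939 1.302 0.002] [ 5.  -2.3 -5.2]
rot 0.513 Mz [ 0.989  1.263 -0.035] [ 5.5 -2.8 -4.7]
```

```bash
q(){ python3 -c "
from h import *
s=ctrl.read_state();R=s['tcp_rot'];print('rot',rot(np.c_[my,mx,-a])[2],'Mz',(R.T@s['ft_torque']).round(3))"; }
python3 -m jog '[[0,0,0,0,0,0.03,40],[0,0,0,0,0,0,40]]'>/dev/null;q
python3 -m jog '[[0,0,0,0,0,0.03,40],[0,0,0,0,0,0,40]]'>/dev/null;q
```

```text
rot 0.483 Mz [ 0.994  1.229 -0.029]
rot 0.454 Mz [ 0.957  1.212 -0.254]
```

```bash
q(){ python3 -c "
from h import *
s=ctrl.read_state();R=s['tcp_rot'];print('rot',rot(np.c_[my,mx,-a])[2],'Mz',(R.T@s['ft_torque']).round(3))"; }
python3 -m jog '[[0,0,0,0,0,0,40]]'>/dev/null;q
python3 -m jog '[[0,0,0,0,0,0.02,40],[0,0,0,0,0,0,40]]'>/dev/null;q
```

```text
rot 0.454 Mz [ 0.951  1.166 -0.196]
rot 0.435 Mz [ 0.906  1.225 -0.719]
```

The torque steps from ~0 to −0.72 N m within 0.05 rad, against an expected stop near 0.49 and found at ~0.46. That is the hard stop, still under the 0.9 N m that would drag the jar. I'll ease back slightly, let go, back off and check.

```bash
python3 -m jog '[[0,0,0,0,0,-0.02,40],[0,0,0,0,0,0,85],[0,0,0,0,0,0,85],[0,0,0,0,0,0,85],[0,0,0,0,0,0,85],[0,0,-30,0,0,0,85],[0,0,-30,0,0,0,85],[0,0,0,0,0,0,85]]'
python3 - <<'E'
from h import *
st();w=ctrl.capture('wrist');s=ctrl.capture('scene');cv2.imwrite('pics/s6.png',s[:,:,::-1])
o=np.zeros((480,800,3),np.uint8);o[:,:320]=cv2.resize(s[195:315,260:340],(320,480));o[:,320:]=cv2.resize(w[130:450,160:480],(480,480));cv2.imwrite('pics/c6.png',o[:,:,::-1])
a0=cv2.imread('pics/scene0.png')[:,:,::-1].astype(int);d=np.abs(a0-s).max(2)
for n,(u0,u1,v0,v1) in dict(box=(335,440,325,475),pj=(265,310,355,420),mug=(305,345,165,222)).items():print(n,(d[v0:v1,u0:u1]>50).mean())
E
```

```text
t: 21.32
eef_pos: [0.5762, -0.1534, 0.1997]
tcp_rot: [[-0.066, 0.901, 0.429], [0.977, 0.145, -0.156], [-0.203, 0.409, -0.89]]
force: [1.2, -0.3, -0.0]
finger_gap: 0.0846
t 21.32 pos [ 0.5762 -0.1534  0.1997] q [ 0.7   0.39 -0.78  2.12  1.06  0.49 -0.77] Ftool [-0.33  0.99  0.56] Mtool [0.428 0.214 0.034] gap 84.6
box 0.0
pj 0.003418803418803419
mug 0.5
```

View pics/c6.png

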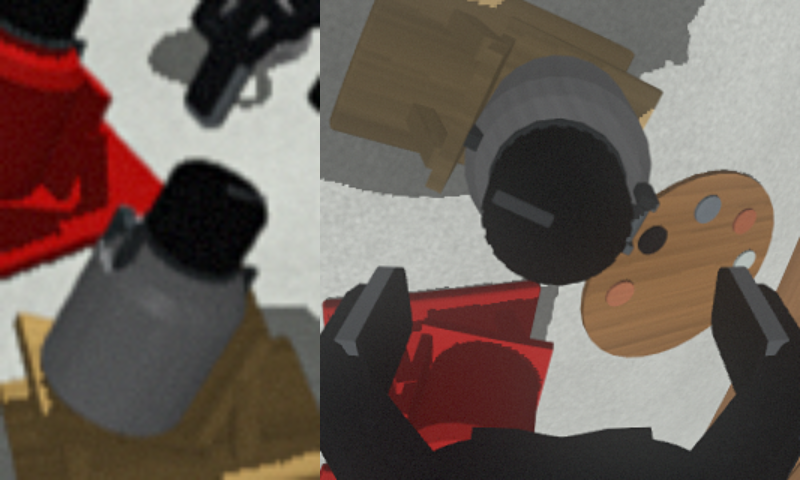

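The cap is closed and the ridge runs (552,220)→(495,197), towards the rib. The mug difference in the scene view comes from the gripper in front of it. Checking the ridge angle:

```bash
python3 - <<'E'
from h import *
s=ctrl.read_state();f=lambda u,v:oncap(160+(u-320)/1.5,130+v/1.5,s)
A=f(552,220);B=f(495,197);p=B-A;print(A,B,np.arctan2(-p[1],-p[0]))
E
python3 -m jog '[[0,0,-30,0,0,0,85],[0,0,-30,0,0,0,85],[0,0,0,0,0,0,85]]'
python3 - <<'E'
from h import *
s=ctrl.capture('top');a0=cv2.imread('pics/top0.png')[:,:,::-1].astype(int);d=np.abs(a0-s).max(2)
for n,(u0,u1,v0,v1) in dict(box=(130,215,165,245),pj=(220,255,150,190),mug=(400,460,300,355)).items():print(n,(d[v0:v1,u0:u1]>50).mean())
st()
E
```

```text
[-2.35713113  1.41849504] [-23.46382605   0.54368077] 0.04142353140824506
t: 21.8
eef_pos: [0.5506, -0.1444, 0.2522]
tcp_rot: [[-0.065, 0.901, 0.428], [0.977, 0.145, -0.156], [-0.202, 0.408, -0.89]]
force: [-0.6, -0.1, 0.4]
finger_gap: 0.085
box 0.0
pj 0.0
mug 0.0
t 21.85 pos [ 0.5504 -0.1449  0.2512] q [ 0.83  0.29 -0.91  2.1   0.82  0.54 -0.55] Ftool [ 0.17 -0.36  0.04] Mtool [0.459 0.235 0.061] gap 85.0
```

```bash
python3 -c "
from rig import ctrl
print(ctrl.close_job())"
```

```text
the job is handed in; nothing more can be done
None
```

The cap is down over the mouth and screwed home, and the job was handed in at about 22 s of the 67 s allowed. No verdict is reported.

- **Swing:** I hooked the shut fingers behind the cap's top and pushed it over. I then pressed it down along the jar's axis until it bore at the predicted closed height, with about 25 N.
- **Screwing:** I turned the cap about 4.9 rad clockwise in two grasps, ending in steps of 0.02–0.03 rad. The torque jumped from about 0 to 0.72 N m at the stop, below the 0.9 N m that would drag the jar. I eased back, let go and withdrew.
- **Cap and jar:** The ridge reads 0.04 rad from home, close to my picture-measurement error and inside the 0.1 rad limit. The rib was still opposite the strap between the two grasps. I did not measure the jar's turn by number after reaching the stop, but the ridge points at the rib.
- **Bystanders:** The before and after top views show no change at the brush box, paint jar or mug. One scene-view check of the mug flagged a difference, but the gripper was standing in front of it there.
- **Disagreement:** The thread's expected 0.12 N m did not show clearly in the measured twist. While turning, the reading hovered around zero and even had the opposite sign. I judged the stop by the clear jump in torque and by the ridge, not by that level.

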